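# Fold the hotplate's three-leaf splash guard

## Task

The coffee is made: fold up the three-leaf splash guard on the black hotplate. First swing the end leaf in flat against the inner face of the middle leaf, leaving the middle leaf standing open; then swing the two together flat against the fixed rear leaf, and let go.

Things in the scene. Friction and masses are not known exactly. Their poses are not given: they have to be found in the camera images.
- end_leaf (a joint): Upright hinge of end leaf on middle leaf, rad: 0 = square to the middle leaf (open), grows as it folds in (anticlockwise from above), 1.57 = flat on the middle leaf's inner face, a stop. Stays where left; friction 0.06 N m. Leaves are 5 mm aluminium sheets (rolled top edge 8 mm), 26 to 100 mm above the worktop; end leaf 110 mm long, middle 150, rear 170.
- mid_leaf (a joint): Upright hinge of middle leaf on rear leaf, rad: 0 = square to it (open), grows as it folds in (anticlockwise from above), 1.57 = parallel to it, the end leaf between, a stop. Stays where left; friction 0.25 N m. Carries the end leaf. The rear leaf (no post, chrome clip) is fixed along the far edge of the fixed black hotplate, 210 x 200 x 20 mm. The loose two-leaf screen is another thing.
- end_post (a point): Middle of the round beech post on top of the end leaf, the leaf nearest the robot. Post 14 mm diameter, 99 to 149 mm above the worktop, this point 125 mm up. Axes: z up, x along the leaf from its hinge to its free end, y the way it folds. The hinge axis is at x = -100 mm.
- mid_post (a point): Middle of the round beech post on top of the middle leaf, on the hotplate's left as the robot sees it. Post 14 mm diameter, 99 to 149 mm above the worktop, this point 125 mm up. Axes: z up, x along the leaf away from the rear leaf, y the way it folds. Its hinge axis is at x = -125 mm; the end leaf's is at x = 25, y = 12 mm. The end post, folded in, stands at x = -75, y = 12 mm.

How it is judged:
By the outcome, as a careful person would: the job done as asked, in the order asked, and still so for the second after the job is handed in, with the robot touching nothing.
It also fails if it takes over 54 s, if anything falls off the work surface, if the arm or the gripper's body presses on something with over 40 N, if the wrist force passes 120 N, or if a joint passes its speed limit or range.

## Robot

A 6-joint arm with a two-finger parallel gripper is mounted at the origin on the work surface. World frame = base frame: x ahead of the robot, y to its left, z up, the work surface at z = 0. Lengths are in m, angles in degrees, forces in N, time in s.
With the tool pointing down it reaches from about 0.35 to 0.975 m from the base axis. Payload 4.9 kg.
Tool frame: the origin (TCP) lies midway between the tips of the shut fingers; the grasp point (between the pads) lies 19 mm behind it (hold_point_z is the distance from the TCP to the grasp point, in m); z points along the fingers, x is the direction in which the jaws open and shut, and the axes are right-handed (so a half turn about z gives the same grasp; the last joint's range is limited). The gripper opens to 85 mm and grips with 20 to 120 N. Pads are 22 mm wide; open, the fingers measure 114 mm over their backs; the gripper's body (76 mm by 85 mm) begins 54 mm behind the grasp point. The pads swing forward as they close: fully open they stand 13 mm farther back than shut.
Start: joints at [-83.881, 3.019, 92.412, -0, 84.569, -6.818], TCP at [0.14, -0.609, 0.231] pointing down, gripper open.
Joint ranges: [-172.51, 172.51], [-57.92, 126.97], [3.15, 148.05], [-58.71, 238.71], [5.1, 150.11], [-179.66, 179.66]. Speed limits (degrees/s): [147.25, 147.25, 180, 180, 180, 180].

## Interface

Orientations are given as a 3x3 rotation matrix whose columns are the frame's x, y, z axes.
In Python, from workcell import * gives the robot as it stands. The module is installed in compiled form; this text tells all that it offers.
- The arm moves only by the tool send_rows, never from a script. Its arguments are lists of equal length, an entry for each row: "angular": the turn, a rotation vector about the tool's x, y, z in degrees, a list of three; "translation": the shift along the tool's x, y, z in mm, a list of three; "fingers": the closure, from -1 (fully open) to 1 (shut), so that 0 is half open. A call has 1 to 10 rows; each row is the pose to reach, as a shift and turn from the pose commanded when the call began, along the tool's axes at that moment; what a row does not reach only later rows make up. A row lasts 1/10 s, in which the tool goes at most 50 mm and 8.59 degrees, less where a joint would pass 70% of its speed; a pose out of reach is approached as far as the arm can. A call with a gripper value outside its range is refused whole. The fingers move at their own pace and stop on an object; "force" is the grip in N (left out, the last holds). Time passes only in rows, so rows that repeat a pose let the fingers close. It gives the time, the measured TCP pose, the force and the opening at its end, in the units of the state.
- sense(): the state, without advancing time (a new reading comes with each control period).
- read_camera(name): name is "scene" or "top"; returns a dict with "image" (480x640x3 uint8, blue, green, red), "fx", "fy", "cx", "cy" (pixels), "k1" (the pictures are not rectified: a ray, as slopes to the right and down, at radius r is drawn at 1 + k1 r^2 times it, then the intrinsics apply), "extrinsics" (4x4, takes a point from camera to world coordinates). Camera axes: x right, y down, z forward; pixel columns grow to the right and rows downward; lengths in m; the calibration is good to about 2 mm. A picture is of the moment at which its call begins. There is no depth.
- finish_job(): hands the job in, once; it reports no verdict.
The state is a dict: "time_s": time; "joints": joint angles; "joint_vel": joint speeds; "effort": joint torques, N m; "ee_pos": TCP position; "ee_rot": TCP orientation; "force": force on the tool from outside, world axes, zero at the start; "ft_torque": the same for the moment, N m; "opening": finger opening in m.
Only numpy, scipy, OpenCV 4.12 (cv2) and the standard library are available. Lean on these libraries where they do the work, as an engineer would, in place of code of your own. Each camera call takes 0.05 s, during which the arm holds its last target.

## Working session

There is one attempt and no reset: what is moved stays moved. The work goes in short steps, Python scripts to look and compute and a tool call to move; the robot and the scene stay as the last step left them, time stands still between calls to the robot, and variables do not carry over. Pictures are saved under pics/ and viewed, and the job is handed in when it is done.

Besides the shell and the picture viewer there is one more tool, called after "Request:" by a JSON object that holds its "name" and its "arguments". send_rows: Moves the arm, as the interface text tells. Its arguments: {"type":"object","properties":{"angular":{"type":"array","items":{"type":"array","items":{"type":"number"}}},"translation":{"type":"array","items":{"type":"array","items":{"type":"number"}}},"fingers":{"type":"array","items":{"type":"number"}},"force":{"type":"number"}},"required":["angular","translation","fingers"]}

```bash
mkdir -p pics; cat > h.py <<'E'
from workcell import *
import numpy as np, cv2
def snap(n,fn):
    c=read_camera(n); cv2.imwrite('pics/'+fn+'.png',c['image'])
    import pickle; pickle.dump(c,open('pics/'+fn+'.pkl','wb')); return c
def load(fn):
    import pickle; return pickle.load(open('pics/'+fn+'.pkl','rb'))
def pix2z(c,u,v,z):
    K=np.array([[c['fx'],0,c['cx']],[0,c['fy'],c['cy']],[0,0,1]]); 
    d=cv2.undistortPoints(np.array([[[u,v]]],float),K,np.array([c['k1'],0,0,0,0.]))[0,0]
    T=np.array(c['extrinsics']); r=T[:3,:3]@np.array([d[0],d[1],1]); o=T[:3,3]
    return o+r*(z-o[2])/r[2]
def proj(c,P):
    T=np.linalg.inv(np.array(c['extrinsics'])); p=T[:3,:3]@np.array(P)+T[:3,3]
    x,y=p[0]/p[2],p[1]/p[2]; s=1+c['k1']*(x*x+y*y)
    return np.array([c['fx']*x*s+c['cx'],c['fy']*y*s+c['cy']])
def crop(fn,u0,v0,u1,v1,k):
    im=cv2.imread('pics/'+fn+'.png')[v0:v1,u0:u1]; cv2.imwrite('pics/%s_c%d_%d.png'%(fn,u0,v0),cv2.resize(im,None,fx=k,fy=k,interpolation=cv2.INTER_CUBIC))
E
python3 - <<'E'
from h import *
for n in('scene','top'):
    c=snap(n,n+'0'); print(n,c['fx'],c['fy'],c['cx'],c['cy'],c['k1']); print(np.round(c['extrinsics'],3))
s=sense(); print(s)
E
```

```text
scene 556.5530261506927 556.5530261506927 329.56393221020403 245.26647539901293 0.06092976259820104
[[-0.843  0.464 -0.273  0.72 ]
 [ 0.538  0.712 -0.451  0.32 ]
 [-0.014 -0.527 -0.85   0.636]
 [ 0.     0.     0.     1.   ]]
top 464.42711580750563 464.42711580750563 317.965937742371 243.31825552651696 -0.016962716964150384
[[ 0.004 -0.987  0.159  0.453]
 [-1.     0.     0.027  0.025]
 [-0.027 -0.16  -0.987  0.752]
 [ 0.     0.     0.     1.   ]]
{'time_s': 0.1, 'joints': array([-8.38810854e+01,  3.05351296e+00,  9.24860727e+01,  2.79844682e-04,
        8.45692374e+01, -6.81612420e+00]), 'joint_vel': array([ 0.00590831, -0.09343459, -0.18074043, -0.03736485, -0.03466784,
       -0.05083533]), 'effort': array([-2.08270802e-03, -3.94908500e+01, -3.71365571e+01, -1.49023158e-04,
        3.98889097e-03,  4.80572638e-06]), 'ee_pos': array([ 0.13986546, -0.60855471,  0.2301663 ]), 'ee_rot': array([[ 2.23845540e-01, -9.74624612e-01, -1.97618352e-04],
       [-9.74622809e-01, -2.23845509e-01,  1.88901766e-03],
       [-1.88531908e-03, -2.30244824e-04, -9.99998196e-01]]), 'force': array([ 0.47016889, -0.39845672,  0.02460251]), 'ft_torque': array([0.00377245, 0.0036553 , 0.00960853]), 'opening': 0.08575549145129747}
```

View pics/scene0.png

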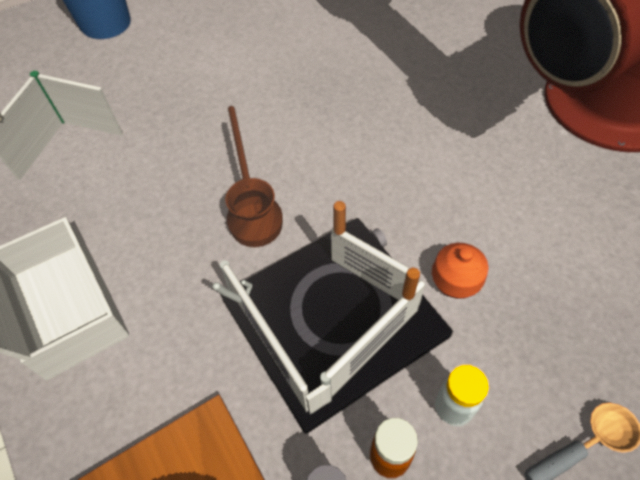

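View pics/top0.png

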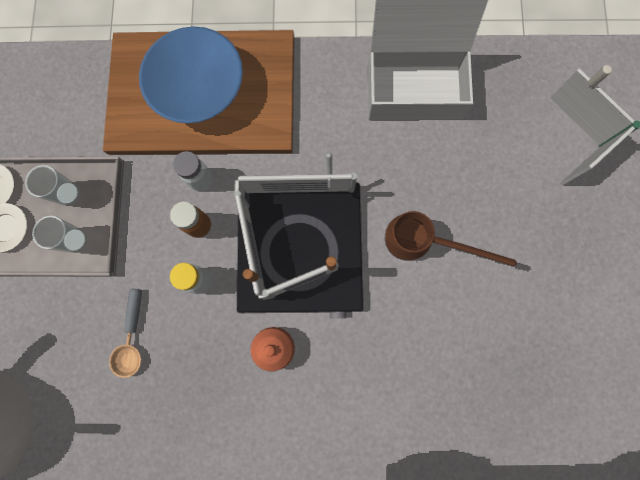

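The top view shows the guard with its rear leaf along v≈183, the mid leaf from (238,185) to (258,295) and the end leaf from (262,295) to (332,265). The posts are at about (249,274) and (331,263). I'll enlarge it.

```bash
python3 - <<'E'
from h import *
crop('top0',220,150,380,330,4)
E
python3 -c "
from h import *
crop('scene0',190,180,470,430,3)
im=cv2.imread('pics/scene0_c190_180.png');print(im.shape);cv2.imwrite('pics/sc.png',cv2.resize(im,(784,700))[:600])"
```

```text
(750, 840, 3)
```

View pics/top0_c220_150.png

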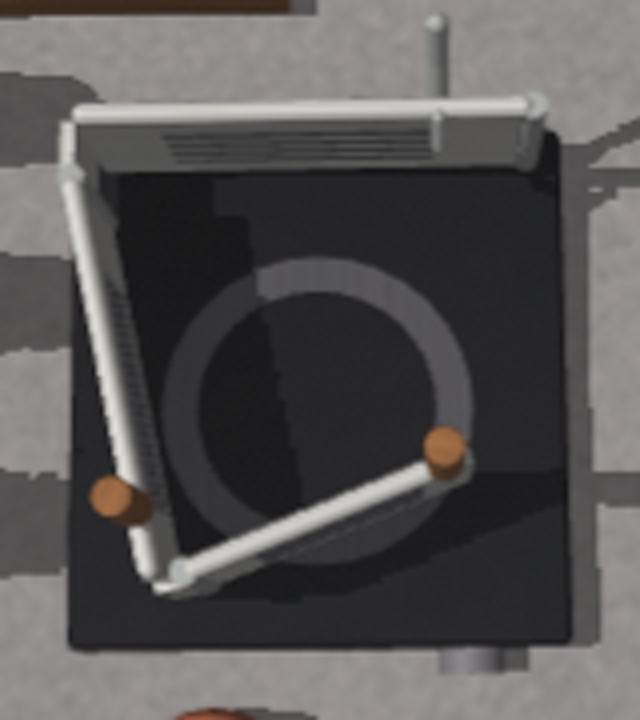

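View pics/sc.png

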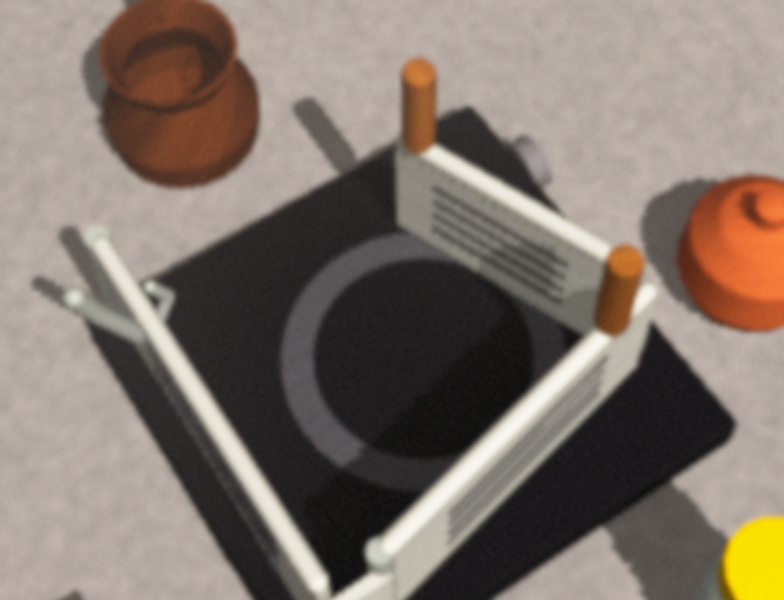

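```bash
cat > geo.py <<'E'
from h import *
c=load('top0')
P=lambda x,y,z:pix2z(c,x/4+220-.375,y/4+150-.375,z)[:2]*1e3
ep=P(445,447,.149);mp=P(111,497,.149);mh=P(72,173,.101);eh=P(181,572,.101);r0=P(75,113,.1);r1=P(540,103,.1)
for n,v in dict(ep=ep,mp=mp,mh=mh,eh=eh,r0=r0,r1=r1).items():print(n,v.round(1))
print('ep-eh',np.linalg.norm(ep-eh),'mp-mh',np.linalg.norm(mp-mh),'mh-eh',np.linalg.norm(mh-eh),'(exp 100,125,150.5)')
an=lambda v:np.degrees(np.arctan2(v[1],v[0]))
print('rear',an(r1-r0),'mid',an(mp-mh),'end',an(ep-eh))
for z in(0.02,):
  for q in((70,645),(570,640),(560,130)): print(P(*q,z))
s=load('scene0')
def Q(u,v,z):return pix2z(s,u,v,z)[:2]*1e3
# sc.png scale: 784/840*3=2.8
for n,(x,y) in dict(ep=(419,68),mp=(626,257)).items(): print('scene',n,Q(x/2.8+190-.3,y/2.8+180-.3,.149).round(1))
print(Q(378/2.8+190,550/2.8+180,.101),Q(655/2.8+190,293/2.8+180,.101))
E
python3 geo.py
```

```text
ep [526.4  24.6]
mp [509.8 133.8]
mh [632.4 160.1]
eh [488.  117.1]
r0 [655.3 159.9]
r1 [658.3 -10. ]
ep-eh 100.09022400485208 mp-mh 125.35365724785377 mh-eh 150.60835052893634 (exp 100,125,150.5)
rear -88.98501323284171 mid -167.893506222811 end -67.48569808980209
[463.74810676 171.62674174]
[466.43175029 -24.13078547]
[672.07755806 -22.33737112]
scene ep [526.5  24. ]
scene mp [510.1 133.8]
[633.45331405 162.45208137] [489.63951407 134.53533939]
```

```bash
cat >> geo.py <<'E'
print('---')
for z in(.06,.1,.13):print('clip',z,P(437,20,z).round(),P(437,150,z).round(),'scene ball',Q(73/2.8+190,298/2.8+180,z).round(),'front',Q(150/2.8+190,287/2.8+180,z).round())
for n,u,v in(('yellow',183,277),('amber',183,215),('grey',187,163)):print(n,[(pix2z(c,u,v,z)[:2]*1e3).round() for z in(.05,.1)])
print('blue',Q(100,15,.05),'sc yellow',Q(467,385,.05),Q(467,385,.1),'base at',proj(s,[0,0,.0]),proj(c,[0,0,0]))
E
python3 geo.py|sed -n '/---/,$p'; python3 -c "
from h import *
crop('scene0',200,245,300,345,6)"
```

```text
---
clip 0.06 [705.  28.] [652.  28.] scene ball [676.  -9.] front [647.   4.]
clip 0.1 [690.  27.] [641.  27.] scene ball [679.  14.] front [652.  26.]
clip 0.13 [679.  27.] [632.  27.] scene ball [681.  31.] front [656.  42.]
yellow [array([514., 250.]), array([510., 234.])]
amber [array([611., 255.]), array([600., 239.])]
grey [array([696., 253.]), array([679., 237.])]
blue [ 608.0427468  -568.69173791] sc yellow [503.2460662  236.45996003] [521.74787112 243.62971811] base at [615.05286425  99.0120365 ] [347.65897583 631.87485714]
```

View pics/scene0_c200_245.png

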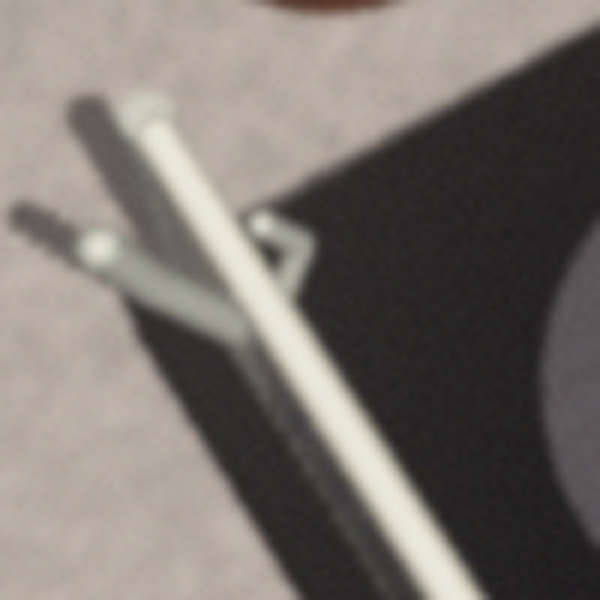

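Request:
{"name": "send_rows", "arguments": {"angular": [[0, 0, 80.5], [0, 0, 80.5], [0, 0, 80.5], [0, 0, 80.5], [0, 0, 80.5], [0, 0, 80.5], [0, 0, 80.5], [0, 0, 80.5], [0, 0, 80.5], [0, 0, 80.5]], "translation": [[-531, -518, 11], [-531, -518, 11], [-531, -518, 11], [-531, -518, 11], [-531, -518, 11], [-531, -518, 11], [-531, -518, 11], [-531, -518, 11], [-531, -518, 11], [-531, -518, 11]], "fingers": [-0.2, -0.2, -0.2, -0.2, -0.2, -0.2, -0.2, -0.2, -0.2, -0.2], "force": 20}}

```text
time_s: 1.1
ee_pos: [0.3826, -0.2124, 0.2242]
ee_rot: [[-0.918, -0.396, 0.0], [-0.396, 0.918, -0.0], [-0.0, -0.0, -1.0]]
force: [-0.4, 0.1, -0.1]
opening: 0.0512
```

The scene crop shows the clip's rear rod rising to about (681, 27, 125) mm, with a front hook below the rim. Both stay clear of fingers held at z ≥ 115 mm.

Request:
{"name": "send_rows", "arguments": {"angular": [[0, 0, 0.8], [0, 0, 0.8], [0, 0, 0.8], [0, 0, 0.8], [0, 0, 0.8], [0, 0, 0.8], [0, 0, 0.8], [0, 0, 0.8]], "translation": [[-210, 150, 10], [-210, 150, 10], [-210, 150, 10], [-210, 150, 10], [-210, 150, 10], [-210, 150, 10], [-210, 150, 10], [-210, 150, 10]], "fingers": [-0.2, -0.2, -0.2, -0.2, -0.2, -0.2, -0.2, -0.2]}}

```text
time_s: 1.9
ee_pos: [0.5139, 0.0069, 0.2141]
ee_rot: [[-0.922, -0.388, -0.001], [-0.388, 0.922, -0.001], [0.001, -0.0, -1.0]]
force: [0.7, 0.3, 0.3]
opening: 0.0508
```

```bash
cat > d.py <<'E'
from h import *
import sys
def rel(x,y,z,yaw,s=None):
    s=s or sense(); R=s['ee_rot']; p=s['ee_pos']*1e3
    d=R.T@(np.array([x,y,z])-p); cur=np.degrees(np.arctan2(R[1,0],R[0,0])); dy=-((yaw-cur+180)%360-180)
    return d.round(1),round(dy,1)
if __name__=='__main__':
    s=sense();print(s['time_s'],s['ee_pos'].round(4),s['force'].round(2),s['opening'],np.degrees(np.arctan2(s['ee_rot'][1,0],s['ee_rot'][0,0])))
    print(rel(*map(float,sys.argv[1:5])))
E
python3 d.py 526.4 24.6 118 -157.5
```

```text
1.9 [0.5139 0.0069 0.2141] [0.73 0.29 0.31] 0.05076635193182892 -157.17531977576132
(array([-18.5,  11.5,  96.1]), np.float64(0.3))
```

Request:
{"name": "send_rows", "arguments": {"angular": [[0, 0, 0], [0, 0, 0], [0, 0, 0], [0, 0, 0], [0, 0, 0], [0, 0, 0], [0, 0, 0]], "translation": [[-18.5, 11.5, 10], [-18.5, 11.5, 20], [-18.5, 11.5, 30], [-18.5, 11.5, 45], [-18.5, 11.5, 45], [-18.5, 11.5, 45], [-18.5, 11.5, 45]], "fingers": [-0.2, -0.2, -0.2, -0.2, -0.2, -0.2, -0.2]}}

```text
time_s: 2.6
ee_pos: [0.5272, 0.025, 0.17]
ee_rot: [[-0.922, -0.388, 0.001], [-0.388, 0.922, -0.0], [-0.001, -0.0, -1.0]]
force: [-0.3, 0.0, 0.6]
opening: 0.0511
```

```bash
python3 d.py 526.4 24.6 118 -157.5
```

```text
2.6 [0.5272 0.025  0.17  ] [-0.26  0.04  0.65] 0.05109947400222258 -157.17829786495372
(array([ 0.9, -0. , 52. ]), np.float64(0.3))
```

Request:
{"name": "send_rows", "arguments": {"angular": [[0, 0, 0.3], [0, 0, 0.3], [0, 0, 0.3], [0, 0, 0.3], [0, 0, 0.3], [0, 0, 0.3], [0, 0, 0.3], [0, 0, 0.3]], "translation": [[1, 0, 15], [1, 0, 30], [1, 0, 45], [1, 0, 52], [1, 0, 52], [1, 0, 52], [1, 0, 52], [1, 0, 52]], "fingers": [-0.2, -0.2, -0.2, -0.2, 0.53, 0.53, 0.53, 0.53]}}

```text
time_s: 3.4
ee_pos: [0.5267, 0.0249, 0.1184]
ee_rot: [[-0.924, -0.383, 0.002], [-0.383, 0.924, -0.0], [-0.001, -0.001, -1.0]]
force: [0.7, 0.3, -1.0]
opening: 0.0201
```

```bash
python3 - <<'E'
from h import *
s=sense();print(s['ee_pos'],s['force'],s['opening'])
snap('scene','s1');snap('top','t1')
a=cv2.imread('pics/s1.png')[170:410,190:470];b=cv2.imread('pics/t1.png')[150:390,200:400]
cv2.imwrite('pics/m1.png',cv2.resize(np.hstack([a,b]),None,fx=1.6,fy=1.6,interpolation=2))
E
cat > arc.py <<'E'
from d import *
# arc.py cx cy r a0 a1 n yawoff z : rows in tool frame
cx,cy,r,a0,a1,n,yo,z=map(float,sys.argv[1:9])
for a in np.linspace(a0,a1,int(n)+1)[1:]:
    t=np.radians(a); d,y=rel(cx+r*np.cos(t),cy+r*np.sin(t),z,a+yo); print(a,d,y)
E
python3 arc.py 488 117.1 100 -67.5 12.1 20 -90 118
```

```text
[0.5266724  0.02486719 0.11840725] [ 0.69898045  0.28864552 -1.04246051] 0.020133750079237372
-63.52 [-6.7  0.2  0.2] -3.9
-59.54 [-13.6   0.9   0.2] -7.9
-55.56 [-20.4   2.1   0.2] -11.9
-51.58 [-27.1   3.8   0.2] -15.9
-47.6 [-33.8   5.9   0.2] -19.9
-43.620000000000005 [-40.2   8.5   0.2] -23.8
-39.64 [-46.5  11.5   0.2] -27.8
-35.660000000000004 [-52.5  14.9   0.3] -31.8
-31.680000000000007 [-58.3  18.8   0.3] -35.8
-27.700000000000003 [-63.7  23.1   0.3] -39.8
-23.720000000000006 [-68.9  27.7   0.3] -43.7
-19.74000000000001 [-73.8  32.7   0.3] -47.7
-15.760000000000005 [-78.3  37.9   0.3] -51.7
-11.780000000000008 [-82.4  43.5   0.3] -55.7
-7.800000000000004 [-86.1  49.4   0.3] -59.7
-3.8200000000000074 [-89.4  55.5   0.3] -63.6
0.1599999999999966 [-92.3  61.9   0.3] -67.6
4.139999999999986 [-94.7  68.4   0.3] -71.6
8.11999999999999 [-96.6  75.    0.3] -75.6
12.1 [-98.1  81.8   0.3] -79.6
```

View pics/m1.png

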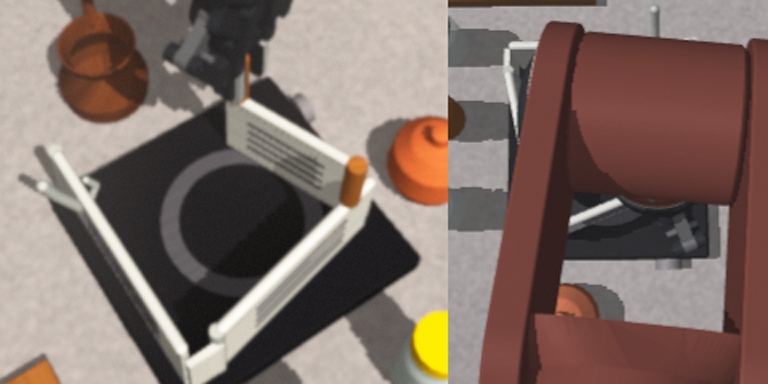

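The scene view shows the end post standing between the fingers, near (247,75). I'll swing it along its arc.

Request:
{"name": "send_rows", "arguments": {"angular": [[0, 0, -3.9], [0, 0, -7.9], [0, 0, -11.9], [0, 0, -15.9], [0, 0, -19.9], [0, 0, -23.8], [0, 0, -27.8], [0, 0, -31.8], [0, 0, -35.8], [0, 0, -39.8]], "translation": [[-6.7, 0.2, 0], [-13.6, 0.9, 0], [-20.4, 2.1, 0], [-27.1, 3.8, 0], [-33.8, 5.9, 0], [-40.2, 8.5, 0], [-46.5, 11.5, 0], [-52.5, 14.9, 0], [-58.3, 18.8, 0], [-63.7, 23.1, 0]], "fingers": [0.53, 0.53, 0.53, 0.53, 0.53, 0.53, 0.53, 0.53, 0.53, 0.53]}}

```text
time_s: 4.5
ee_pos: [0.5765, 0.0706, 0.1179]
ee_rot: [[-0.462, -0.887, 0.001], [-0.887, 0.462, -0.001], [0.0, -0.001, -1.0]]
force: [0.6, -1.5, -0.5]
opening: 0.0201
```

```bash
python3 - <<'E'
from h import *
s=sense();print(s['ee_pos'],s['force'],s['opening'])
snap('scene','s2')
a=cv2.imread('pics/s2.png')[150:430,190:470]
cv2.imwrite('pics/m2.png',cv2.resize(a,None,fx=2,fy=2,interpolation=2))
E
python3 arc.py 488 117.1 100 -27.7 12.1 10 -90 118
```

```text
[0.57646248 0.0705697  0.11785946] [ 0.59884749 -1.51073722 -0.48821278] 0.02006993984685659
-23.72 [-6.2  0.1 -0. ] -3.6
-19.740000000000002 [-13.1   0.8  -0. ] -7.6
-15.760000000000002 [-19.9   1.9  -0. ] -11.6
-11.780000000000001 [-26.7   3.6  -0. ] -15.6
-7.800000000000001 [-33.3   5.7  -0. ] -19.6
-3.820000000000004 [-39.7   8.2  -0. ] -23.5
0.1599999999999966 [-46.   11.2  -0. ] -27.5
4.139999999999997 [-52.1  14.6  -0. ] -31.5
8.119999999999994 [-57.8  18.5  -0. ] -35.5
12.1 [-63.4  22.7  -0. ] -39.5
```

View pics/m2.png

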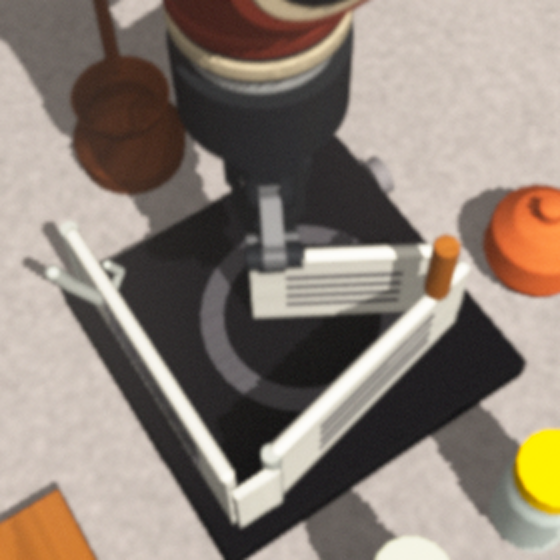

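The end leaf is following and the middle leaf hasn't moved. I'll carry on and slow down towards the end.

Request:
{"name": "send_rows", "arguments": {"angular": [[0, 0, -3.6], [0, 0, -7.6], [0, 0, -11.6], [0, 0, -15.6], [0, 0, -19.6], [0, 0, -23.5], [0, 0, -27.5], [0, 0, -31.5], [0, 0, -35.5], [0, 0, -37.5]], "translation": [[-6.2, 0.1, 0], [-13.1, 0.8, 0], [-19.9, 1.9, 0], [-26.7, 3.6, 0], [-33.3, 5.7, 0], [-39.7, 8.2, 0], [-46, 11.2, 0], [-52.1, 14.6, 0], [-57.8, 18.5, 0], [-60.7, 20.5, 0]], "fingers": [0.53, 0.53, 0.53, 0.53, 0.53, 0.53, 0.53, 0.53, 0.53, 0.53]}}

```text
time_s: 5.55
ee_pos: [0.5863, 0.1341, 0.1179]
ee_rot: [[0.172, -0.985, 0.001], [-0.985, -0.172, -0.0], [0.0, -0.001, -1.0]]
force: [0.4, -0.2, -0.1]
opening: 0.0199
```

```bash
python3 - <<'E'
from h import *
s=sense();print(s['ee_pos'],s['force'],s['opening'])
snap('scene','s3')
a=cv2.imread('pics/s3.png')[150:430,190:470]
cv2.imwrite('pics/m3.png',cv2.resize(a,None,fx=2,fy=2,interpolation=2))
E
python3 arc.py 488 117.1 100 8.1 18.1 5 -90 118
```

```text
[0.58625319 0.13413572 0.11787289] [ 0.40544745 -0.22990984 -0.10251059] 0.019858296966379557
10.1 [-0.1 -0.4 -0.2] -0.1
12.100000000000001 [-3.6 -0.3 -0.2] -2.1
14.100000000000001 [-7.1 -0.1 -0.2] -4.1
16.1 [-10.5   0.2  -0.2] -6.1
18.1 [-14.    0.6  -0.2] -8.1
```

View pics/m3.png

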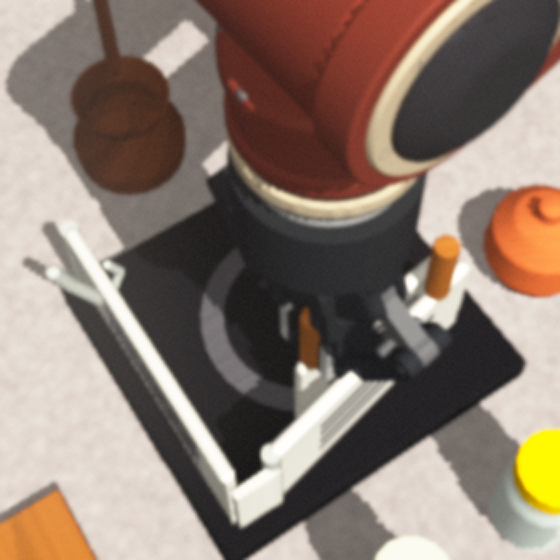

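Request:
{"name": "send_rows", "arguments": {"angular": [[0, 0, -1], [0, 0, -2], [0, 0, -2], [0, 0, -2], [0, 0, -2], [0, 0, -2]], "translation": [[-1.5, 0, 0], [-3, 0, 0], [-4.5, 0, 0], [-6, 0, 0], [-7, 0, 0], [-7, 0, 0]], "fingers": [0.53, 0.53, 0.53, 0.53, 0.53, 0.53]}}

```text
time_s: 6.2
ee_pos: [0.5848, 0.141, 0.1175]
ee_rot: [[0.205, -0.979, -0.0], [-0.979, -0.205, 0.0], [-0.0, 0.0, -1.0]]
force: [0.2, 0.0, -0.3]
opening: 0.0201
```

Request:
{"name": "send_rows", "arguments": {"angular": [[0, 0, 0], [0, 0, 0]], "translation": [[-1, 0, 0], [-1, 0, 0]], "fingers": [0.53, 0.53]}}

```text
time_s: 6.4
ee_pos: [0.5847, 0.1417, 0.1175]
ee_rot: [[0.205, -0.979, 0.0], [-0.979, -0.205, -0.0], [0.0, 0.0, -1.0]]
force: [0.3, -2.0, -0.1]
opening: 0.0202
```

```bash
python3 - <<'E'
from h import *
s=sense();print(s['ee_pos'],s['force'],s['opening'])
snap('scene','s4')
a=cv2.imread('pics/s4.png')[150:430,190:470]
cv2.imwrite('pics/m4.png',cv2.resize(a,None,fx=2,fy=2,interpolation=2))
E
```

```text
[0.58467604 0.14168421 0.11748251] [ 0.27928488 -1.95655081 -0.13878277] 0.020175414723814816
```

View pics/m4.png

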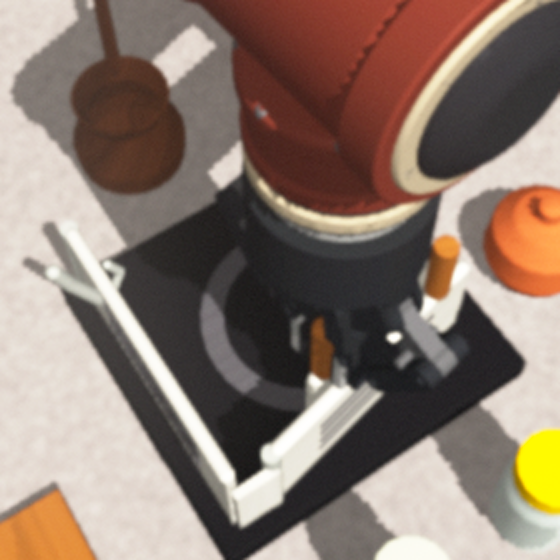

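Request:
{"name": "send_rows", "arguments": {"angular": [[0, 0, 0], [0, 0, 0], [0, 0, 0]], "translation": [[-0.5, 0, 0], [-1, 0, 0], [-1, 0, 0]], "fingers": [0.53, 0.53, 0.53]}}

```text
time_s: 6.75
ee_pos: [0.5845, 0.1421, 0.1175]
ee_rot: [[0.205, -0.979, 0.0], [-0.979, -0.205, -0.001], [0.001, 0.0, -1.0]]
force: [1.9, -5.5, -0.2]
opening: 0.0201
```

```bash
python3 - <<'E'
from h import *
s=sense();print(s['ee_pos'],s['force'],s['ft_torque'])
E
```

```text
[0.58454204 0.14205428 0.11752113] [ 1.93482514 -5.52545881 -0.17733538] [-0.79102238 -0.06123873 -0.01035225]
```

It reached the stop: about 5.5 N, with the post at its predicted closed position. I'll release and rise.

Request:
{"name": "send_rows", "arguments": {"angular": [[0, 0, 0], [0, 0, 0], [0, 0, 0], [0, 0, 0], [0, 0, 0], [0, 0, 0], [0, 0, 0]], "translation": [[2, 0, 0], [3, 0, 0], [3, 0, 0], [3, 0, -20], [3, 0, -40], [3, 0, -60], [3, 0, -60]], "fingers": [0.2, 0, 0, 0, 0, 0, 0]}}

```text
time_s: 7.45
ee_pos: [0.5871, 0.1404, 0.1813]
ee_rot: [[0.205, -0.979, 0.006], [-0.979, -0.205, 0.001], [0.0, -0.007, -1.0]]
force: [0.6, 0.3, 1.2]
opening: 0.0427
```

```bash
python3 - <<'E'
from h import *
s=sense();print(s['ee_pos'],s['force'],s['opening'])
snap('scene','s5');crop('s5',190,150,470,430,2.14)
E
python3 d.py 509.8 133.8 118 -77.9
```

```text
[0.58707663 0.14044971 0.18132086] [0.57641491 0.29495073 1.21210287] 0.04270211875475839
7.5 [0.586  0.1403 0.1792] [-0.27 -0.1  -0.71] 0.042504779005993254 -78.14141768666335
(array([-9.3, 76.2, 60.9]), np.float64(-0.2))
```

View pics/s5_c190_150.png

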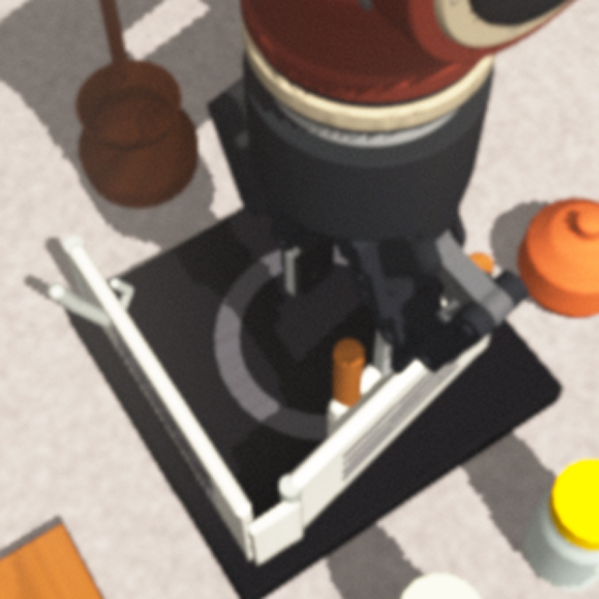

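```bash
python3 - <<'E'
from h import *
c=load('s5')
ep=pix2z(c,349/2.14+190,350/2.14+150,.149)*1e3; print(ep, 'expected 585.8 138')
eh=np.array([488,117.1]); d=ep[:2]-eh; print(np.linalg.norm(d),np.degrees(np.arctan2(d[1],d[0])))
E
```

```text
[585.91139558 139.3112091  149.        ] expected 585.8 138
100.39909956849621 12.78123809822698
```

Request:
{"name": "send_rows", "arguments": {"angular": [[0, 0, 0], [0, 0, 0], [0, 0, 0], [0, 0, 0], [0, 0, 0]], "translation": [[-3, 25, 0], [-6, 50, 0], [-9.3, 76, 0], [-9.3, 76, 0], [-9.3, 76, 0]], "fingers": [0, 0, 0, 0, 0]}}

```text
time_s: 8.0
ee_pos: [0.5081, 0.1334, 0.1763]
ee_rot: [[0.205, -0.979, -0.001], [-0.979, -0.205, 0.0], [-0.0, 0.001, -1.0]]
force: [0.4, -0.8, 0.4]
opening: 0.0431
```

```bash
python3 d.py 509.8 133.8 118 -77.9; python3 - <<'E'
from h import *
snap('scene','s6');crop('s6',190,150,470,430,2.14)
E
```

```text
8.0 [0.5081 0.1334 0.1763] [ 0.39 -0.81  0.41] 0.04310922801456713 -78.14710749940157
(array([-0. , -1.8, 58.3]), np.float64(-0.2))
```

View pics/s6_c190_150.png

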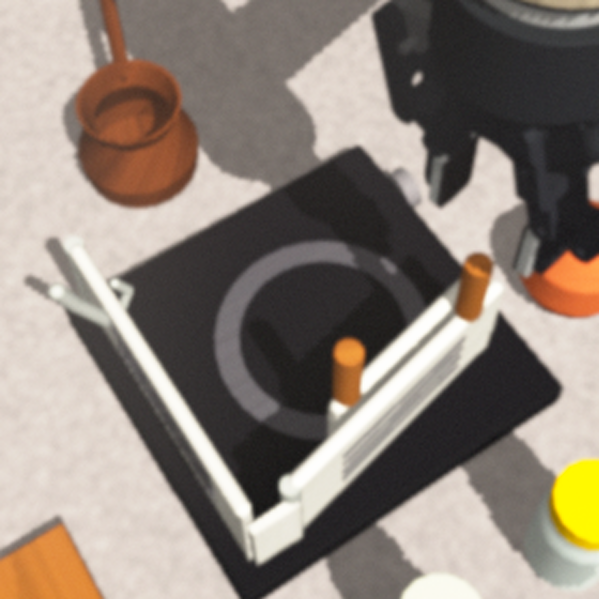

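The end leaf lies parallel against the middle leaf. The mid post top is at crop (479,261) and the end post top at (349,350).

```bash
python3 - <<'E'
from h import *
c=load('s6')
a=lambda v:np.degrees(np.arctan2(v[1],v[0]))
Q=lambda x,y,z:pix2z(c,x/2.14+190-.27,y/2.14+150-.27,z)[:2]*1e3
mp=Q(479,261,.149);ep=Q(349,347,.149);mh=np.array([632.4,160.1]); print(mp,ep,a(mp-mh),np.linalg.norm(mp-mh))
t=np.radians(a(mp-mh));x=np.array([np.cos(t),np.sin(t)]);y=np.array([-x[1],x[0]]); print('ep in mid frame',(ep-mp)@x,(ep-mp)@y,'exp -75 12')
eh=mp+25*x+12*y; print('end leaf angle vs mid',a(ep-eh)-a(-x))
E
```

```text
[510.02319447 134.12104442] [585.15580084 137.72170526] -168.01480002190524 125.10391146942912
ep in mid frame -74.24252093874534 12.07979234465366 exp -75 12
end leaf angle vs mid -0.04606658071301162
```

Request:
{"name": "send_rows", "arguments": {"angular": [[0, 0, 0], [0, 0, 0], [0, 0, 0], [0, 0, 0], [0, 0, 0], [0, 0, 0], [0, 0, 0], [0, 0, 0], [0, 0, 0]], "translation": [[0, -2, 12], [0, -2, 24], [0, -2, 36], [0, -2, 48], [0, -2, 58], [0, -2, 58], [0, -2, 58], [0, -2, 58], [0, -2, 58]], "fingers": [0, 0, 0, 0, 0, 0.53, 0.53, 0.53, 0.53]}}

```text
time_s: 8.95
ee_pos: [0.5113, 0.1339, 0.1205]
ee_rot: [[0.205, -0.979, 0.002], [-0.979, -0.205, 0.0], [0.0, -0.002, -1.0]]
force: [-0.2, 0.7, 0.4]
opening: 0.0201
```

```bash
python3 d.py 509.8 133.8 118 -77.9;python3 arc.py 632.4 160.1 125 -168 -89 20 90 118
```

```text
8.95 [0.5113 0.1339 0.1205] [-0.22  0.71  0.4 ] 0.02006691871831756 -78.15335518074079
(array([-0.3,  1.5,  2.5]), np.float64(-0.3))
-164.05 [8.1 0.8 2.5] -4.1
-160.1 [16.7 -0.1  2.5] -8.1
-156.15 [25.2 -1.6  2.5] -12.0
-152.2 [33.5 -3.7  2.5] -16.0
-148.25 [41.7 -6.3  2.5] -19.9
-144.3 [49.7 -9.6  2.5] -23.9
-140.35 [ 57.5 -13.3   2.5] -27.8
-136.4 [ 65.  -17.6   2.5] -31.8
-132.45 [ 72.1 -22.4   2.5] -35.7
-128.5 [ 78.9 -27.6   2.5] -39.7
-124.55 [ 85.4 -33.4   2.5] -43.6
-120.6 [ 91.4 -39.5   2.5] -47.6
-116.65 [ 97.  -46.1   2.6] -51.5
-112.69999999999999 [102.1 -53.    2.6] -55.5
-108.75 [106.8 -60.3   2.6] -59.4
-104.8 [110.9 -67.8   2.6] -63.4
-100.85 [114.5 -75.6   2.6] -67.3
-96.89999999999999 [117.5 -83.7   2.6] -71.3
-92.95 [120.  -92.    2.6] -75.2
-89.0 [ 121.9 -100.4    2.6] -79.2
```

The fold is confirmed: end leaf 0.05° off flat, middle leaf unmoved. Now I'll swing both together.

Request:
{"name": "send_rows", "arguments": {"angular": [[0, 0, -4.1], [0, 0, -8.1], [0, 0, -12], [0, 0, -16], [0, 0, -19.9], [0, 0, -23.9], [0, 0, -27.8], [0, 0, -31.8], [0, 0, -35.7], [0, 0, -39.7]], "translation": [[8.1, 0.8, 1], [16.7, -0.1, 2], [25.2, -1.6, 2], [33.5, -3.7, 2], [41.7, -6.3, 2], [49.7, -9.6, 2], [57.5, -13.3, 2], [65, -17.6, 2], [72.1, -22.4, 2], [78.9, -27.6, 2]], "fingers": [0.53, 0.53, 0.53, 0.53, 0.53, 0.53, 0.53, 0.53, 0.53, 0.53]}}

```text
time_s: 9.95
ee_pos: [0.5544, 0.0626, 0.1184]
ee_rot: [[0.785, -0.62, 0.001], [-0.62, -0.785, 0.001], [-0.0, -0.002, -1.0]]
force: [-1.2, 1.6, -0.5]
opening: 0.0198
```

```bash
python3 - <<'E'
from h import *
s=sense();print(s['ee_pos'],s['force'],s['opening'])
snap('scene','s7');crop('s7',190,150,470,430,2.14)
E
python3 arc.py 632.4 160.1 125 -128.5 -89 10 90 118
```

```text
[0.55442854 0.06258798 0.11836962] [-1.23399288  1.63934059 -0.51161535] 0.019818574947575694
-124.55 [ 7.8 -0.3  0.4] -3.7
-120.6 [16.4 -1.2  0.5] -7.6
-116.65 [24.8 -2.6  0.5] -11.6
-112.7 [33.2 -4.6  0.5] -15.5
-108.75 [41.4 -7.2  0.5] -19.5
-104.8 [ 49.5 -10.3   0.5] -23.4
-100.85 [ 57.2 -14.    0.5] -27.4
-96.9 [ 64.8 -18.3   0.5] -31.3
-92.94999999999999 [ 72.  -23.    0.6] -35.3
-89.0 [ 78.8 -28.2   0.6] -39.2
```

View pics/s7_c190_150.png

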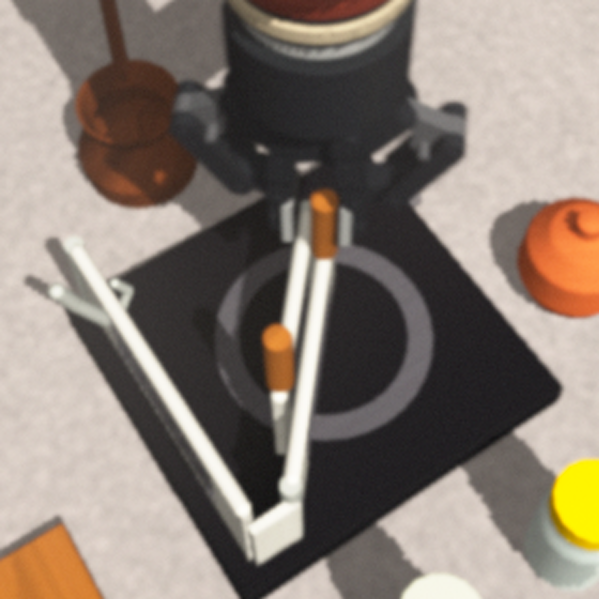

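Request:
{"name": "send_rows", "arguments": {"angular": [[0, 0, -3.7], [0, 0, -7.6], [0, 0, -11.6], [0, 0, -15.5], [0, 0, -19.5], [0, 0, -23.4], [0, 0, -27.4], [0, 0, -31.3], [0, 0, -34.3], [0, 0, -35.3]], "translation": [[7.8, -0.3, 0], [16.4, -1.2, 0], [24.8, -2.6, 0], [33.2, -4.6, 0], [41.4, -7.2, 0], [49.5, -10.3, 0], [57.2, -14, 0], [64.8, -18.3, 0], [70, -22, 0], [72, -23, 0]], "fingers": [0.53, 0.53, 0.53, 0.53, 0.53, 0.53, 0.53, 0.53, 0.53, 0.53]}}

```text
time_s: 11.0
ee_pos: [0.6247, 0.0355, 0.1179]
ee_rot: [[0.998, -0.055, -0.0], [-0.055, -0.998, -0.0], [-0.0, 0.0, -1.0]]
force: [-1.0, -0.1, 0.8]
opening: 0.0201
```

```bash
python3 - <<'E'
from h import *
s=sense();print(s['ee_pos'],s['force'],s['opening'])
snap('scene','s8');crop('s8',190,150,470,430,2.14)
E
python3 arc.py 632.4 160.1 125 -93 -85 4 90 118
```

```text
[0.62474425 0.03546796 0.11790817] [-0.98972768 -0.05973273  0.79148001] 0.020133908247304374
-91.0 [ 5.3  0.  -0.1] -2.2
-89.0 [ 9.7 -0.2 -0.1] -4.2
-87.0 [14.  -0.6 -0.1] -6.2
-85.0 [18.3 -1.2 -0.1] -8.2
```

View pics/s8_c190_150.png

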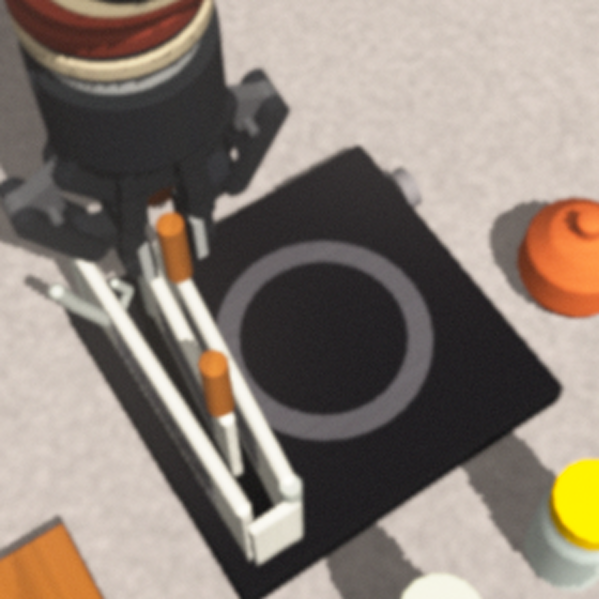

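Request:
{"name": "send_rows", "arguments": {"angular": [[0, 0, -1], [0, 0, -2.2], [0, 0, -3], [0, 0, -3.5], [0, 0, -3.5], [0, 0, -3.5]], "translation": [[3, 0, 0], [6, 0, 0], [8, -0.2, 0], [10, -0.3, 0], [11, -0.4, 0], [11, -0.4, 0]], "fingers": [0.53, 0.53, 0.53, 0.53, 0.53, 0.53]}}

```text
time_s: 11.65
ee_pos: [0.6358, 0.0352, 0.1175]
ee_rot: [[1.0, 0.006, 0.0], [0.006, -1.0, -0.0], [0.0, 0.0, -1.0]]
force: [-0.7, -0.3, -0.4]
opening: 0.0203
```

Request:
{"name": "send_rows", "arguments": {"angular": [[0, 0, 0], [0, 0, 0], [0, 0, 0]], "translation": [[0.7, 0, 0], [1.5, 0, 0], [1.5, 0, 0]], "fingers": [0.53, 0.53, 0.53]}}

```text
time_s: 11.95
ee_pos: [0.6371, 0.0352, 0.1174]
ee_rot: [[1.0, 0.006, -0.0], [0.006, -1.0, -0.0], [-0.0, 0.0, -1.0]]
force: [-2.2, -1.1, 1.9]
opening: 0.0197
```

Request:
{"name": "send_rows", "arguments": {"angular": [[0, 0, 0], [0, 0, 0], [0, 0, 0]], "translation": [[0.5, 0, 0], [1, 0, 0], [1, 0, 0]], "fingers": [0.53, 0.53, 0.53]}}

```text
time_s: 12.25
ee_pos: [0.6379, 0.0352, 0.1174]
ee_rot: [[1.0, 0.006, -0.001], [0.006, -1.0, -0.0], [-0.001, 0.0, -1.0]]
force: [-2.5, -1.1, 1.4]
opening: 0.0199
```

```bash
python3 - <<'E'
from h import *
s=sense();print(s['ee_pos'],s['force'],s['opening'])
snap('scene','s9');crop('s9',190,150,470,430,2.14)
E
```

```text
[0.63791827 0.03515314 0.11744989] [-2.48181494 -1.13450334  1.39510445] 0.019888756638084273
```

View pics/s9_c190_150.png

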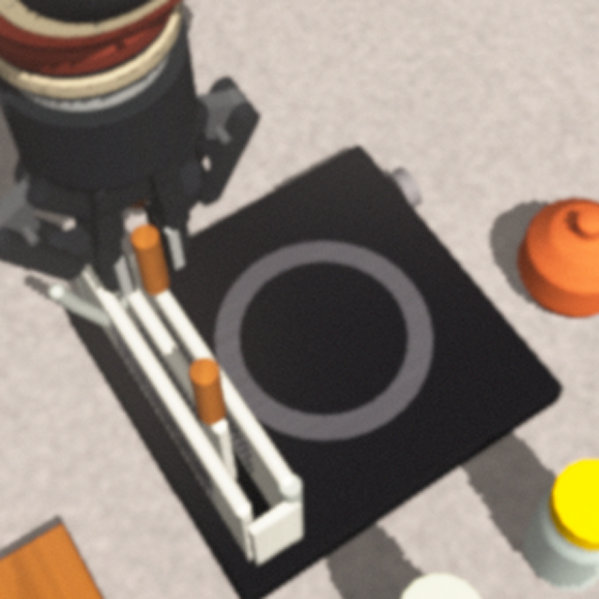

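Request:
{"name": "send_rows", "arguments": {"angular": [[0, 0, 0], [0, 0, 0], [0, 0, 0]], "translation": [[0.5, 0, 0], [1, 0, 0], [1, 0, 0]], "fingers": [0.53, 0.53, 0.53]}}

```text
time_s: 12.6
ee_pos: [0.638, 0.0351, 0.1174]
ee_rot: [[1.0, 0.006, -0.003], [0.006, -1.0, -0.0], [-0.003, 0.0, -1.0]]
force: [-7.6, -2.9, 4.0]
opening: 0.0202
```

Request:
{"name": "send_rows", "arguments": {"angular": [[0, 0, 0], [0, 0, 0], [0, 0, 0]], "translation": [[0.5, 0, 0], [1, 0, 0], [1, 0, 0]], "fingers": [0.53, 0.53, 0.53]}}

```text
time_s: 12.9
ee_pos: [0.6381, 0.0351, 0.1174]
ee_rot: [[1.0, 0.006, -0.006], [0.006, -1.0, -0.0], [-0.006, 0.0, -1.0]]
force: [-10.2, -1.7, 5.3]
opening: 0.0199
```

It hit the stop: force rose to 10 N at post x≈635, against a predicted 634.6. I'll back off, open a little and rise.

Request:
{"name": "send_rows", "arguments": {"angular": [[0, 0, 0], [0, 0, 0], [0, 0, 0], [0, 0, 0], [0, 0, 0], [0, 0, 0], [0, 0, 0], [0, 0, 0]], "translation": [[-3, 0, 0], [-5, 0, 0], [-5, 0, 0], [-5, 0, 0], [-5, 0, -20], [-5, 0, -40], [-5, 0, -60], [-5, 0, -80]], "fingers": [0.45, 0.3, 0.3, 0.3, 0.3, 0.3, 0.3, 0.3]}}

```text
time_s: 13.7
ee_pos: [0.6354, 0.0353, 0.1984]
ee_rot: [[1.0, 0.006, 0.001], [0.006, -1.0, 0.0], [0.001, -0.0, -1.0]]
force: [-0.4, 0.2, 0.2]
opening: 0.0298
```

Request:
{"name": "send_rows", "arguments": {"angular": [[0, 0, 0], [0, 0, 0], [0, 0, 0], [0, 0, 0], [0, 0, 0], [0, 0, 0], [0, 0, 0], [0, 0, 0], [0, 0, 0], [0, 0, 0]], "translation": [[-20, 20, -20], [-50, 60, -30], [-80, 100, -30], [-100, 140, -30], [-120, 180, -30], [-140, 220, -30], [-160, 260, -30], [-180, 300, -30], [-180, 340, -30], [-180, 340, -30]], "fingers": [0.3, 0.3, 0.3, 0.3, 0.3, 0.3, 0.3, 0.3, 0.3, 0.3]}}

```text
time_s: 14.7
ee_pos: [0.4564, -0.3098, 0.2278]
ee_rot: [[1.0, 0.001, 0.001], [0.001, -1.0, -0.002], [0.001, 0.002, -1.0]]
force: [0.3, 0.5, -0.4]
opening: 0.0299
```

```bash
python3 - <<'E'
from h import *
s=sense();print(s['time_s'],s['ee_pos'],s['force'],s['opening'])
snap('scene','s10');crop('s10',190,150,470,430,2.14)
snap('top','t10');crop('t10',220,130,370,270,4)
E
```

```text
14.7 [ 0.45643903 -0.30979219  0.22778516] [ 0.25593889  0.47305327 -0.38758623] 0.029869265216716463
```

View pics/s10_c190_150.png

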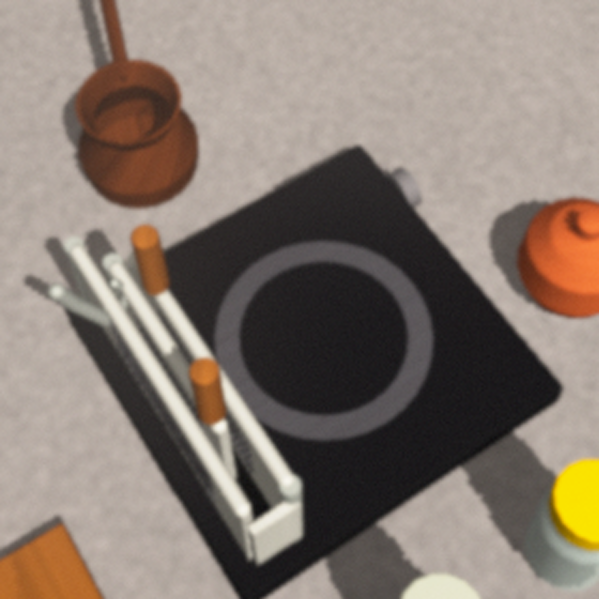

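View pics/t10_c220_130.png

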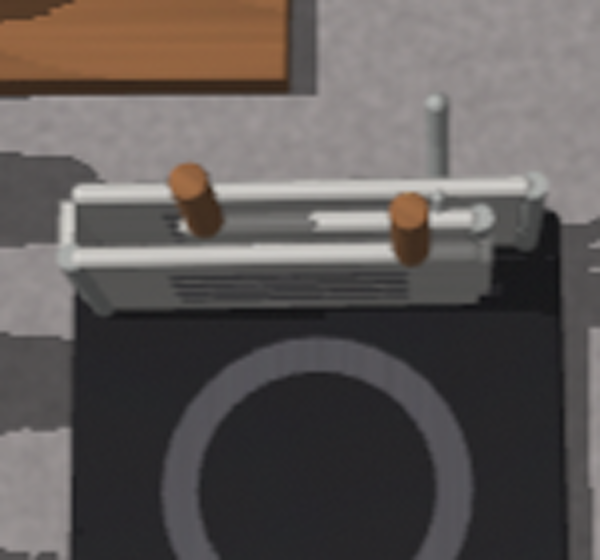

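The top view shows all three leaves parallel. The mid post top is at crop (408,209) and the end post top at (188,180). I'll check the angles.

```bash
python3 - <<'E'
from h import *
a=lambda v:np.degrees(np.arctan2(v[1],v[0])); mh=np.array([632.4,160.1])
def rep(n,mp,ep):
    t=np.radians(a(mp-mh));x=np.array([np.cos(t),np.sin(t)]);y=np.array([-x[1],x[0]])
    eh=mp+25*x+12*y
    print(n,mp.round(1),ep.round(1),'mid',(a(mp-mh)+179).round(2),'ep in mid',((ep-mp)@x).round(1),((ep-mp)@y).round(1),'end ang',90+((a(ep-eh)-a(-x)+180)%360-180).round(2))
c=load('t10');P=lambda x,y:pix2z(c,x/4+220-.375,y/4+130-.375,.149)[:2]*1e3
rep('top',P(408,209),P(188,180))
c=load('s10');Q=lambda x,y:pix2z(c,x/2.14+190-.27,y/2.14+150-.27,.149)[:2]*1e3
rep('scene',Q(146,235),Q(205,369))
E
```

```text
top [634.  37.] [644.5 111.5] mid 89.74 ep in mid -74.3 11.4 end ang 90.32
scene [633.5  37.2] [644.6 111.9] mid 89.51 ep in mid -74.6 11.7 end ang 90.15
```

```bash
python3 -c "
from workcell import *
print(finish_job())"
```

```text
the job is handed in; nothing more can be done
None
```

The splash guard is folded up and the job is handed in at about 15 s of the 54 s allowed.

- **End leaf:** I loosely caged its post and swung it in until it met the stop, at about 5.5 N. A scene picture then showed it within 0.1° of flat, with the middle leaf still standing open where it had been, about 11° from square.
- **Both together:** I then swung the pair by the middle post onto the rear-leaf stop. The force rose from about 2.5 N to about 10 N there, with the post within 0.5 mm of its predicted place.
- **Letting go:** I backed off, opened the fingers, rose and moved well clear. The wrist force then read close to zero.

After release the two cameras put the middle leaf at 89.7° and 89.5°, and the end leaf at 90.3° and 90.2°. The end post stood at about (-74.5, 11.5) mm from the middle post, against the stated (-75, 12). These differences are within the camera calibration, and no check failed.

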